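# Close the shielded test pot and trip its interlock

## Task

Get the shielded test pot (the one whose lid has three upright posts) ready for a measurement: its screw lid is on but loose, so turn it clockwise until it is snug on its gasket, without overtightening it. Then push the roller arm of the interlock switch down until it clicks and let it spring back. Leave the pot snug and everything else on the bench where it is.

Things in the scene. Friction and masses are not known exactly. Their poses are not given: they have to be found in the camera images.
- pot: Shielded test pot, fixed: plain aluminium drum 110 mm across, rubber gasket and screw lid on top, a coaxial socket in its side. Origin at the centre of its underside, z along the screw axis. Its yaw tells nothing of the lid. The second drum, with a single black knob on its lid, is shut and left alone.
- lid_top (a point): Centre of the flat top of the screw lid, an aluminium disc 120 mm across, 16 mm thick. Screwing down is clockwise from above, 6 mm a turn; 80 to 155 degrees remain (unknown). Runs at 0.10 N m; at the gasket (lid top 106 mm above the bench) resistance jumps to 0.35 N m, then rises 0.5 N m per rad. Snug from 0.40, overtightened from 0.70 N m; aim for 0.5 to 0.55. It stays as left.
- post_a (a point): Grip post of the screw lid: upright plain steel pin, 14 mm diameter, 36 mm tall, 45 mm from the lid's axis; the three posts stand 120 degrees apart and turn with the lid. The point is on the pin's axis, half-way up (18 mm above the lid's flat top). Push it sideways or grip it; 0.52 N m is 11.5 N at a post.
- post_b (a point): Grip post of the screw lid: upright plain steel pin, 14 mm diameter, 36 mm tall, 45 mm from the lid's axis; the three posts stand 120 degrees apart and turn with the lid. The point is on the pin's axis, half-way up (18 mm above the lid's flat top).
- post_c (a point): Grip post of the screw lid: upright plain steel pin, 14 mm diameter, 36 mm tall, 45 mm from the lid's axis; the three posts stand 120 degrees apart and turn with the lid. The point is on the pin's axis, half-way up (18 mm above the lid's flat top).
- roller (a point): Centre of the black roller (20 mm diameter, 14 mm wide) on the interlock switch's arm, 122 mm above the bench when released. The grey switch is fixed on a bracket. With the arm released, this point's x axis is level and points from the roller to the switch, y along the axle. The arm is 45 mm long, hinged 100 mm above the bench, slanting up 30 degrees to the roller.
- roller_arm (a joint): Angle of the roller arm: 0 released, grows as the roller is pushed down; it clicks at 0.40 rad (roller about 17 mm lower, about 4 N) and has a stop at 0.65 rad (roller about 28 mm lower). A spring returns it.
- adapter_a: Steel coaxial adapter standing upright, 15 mm across, 40 mm tall. Origin at the centre of its underside. Leave it where it is.
- adapter_b: Brass coaxial adapter standing upright, 22 mm across, 36 mm tall. Origin at the centre of its underside. Leave it where it is.
- driver: Screwdriver with black handle lying on the bench, 160 mm long. Origin at the centre of its underside. Leave it where it is.
- parts_tray: Grey open parts tray with four compartments, 90 x 120 x 25 mm. Origin at the centre of its underside. Leave it where it is.
- board_stand: Green circuit board 60 x 150 mm on a clear acrylic stand, 70 mm tall. Origin at the centre of its underside. Leave it where it is.
- spool: Grey plastic spool standing on its flange, 60 mm across, 44 mm tall. Origin at the centre of its underside. Leave it where it is.
Not all that is in view belongs to the job. What is shaped like the part that bears roller but red is not meant.

How it is judged:
By the outcome, as a careful person would: the job done as asked, in the order asked, and still so for the second after the job is handed in, with the robot touching nothing.
It also fails if it takes over 72 s, if anything falls off the work surface, if the arm or the gripper's body presses on something with over 40 N, if the wrist force passes 120 N, or if a joint passes its speed limit or range.

## Robot

A 7-joint arm with a two-finger parallel gripper is mounted at the origin on the work surface. World frame = base frame: x ahead of the robot, y to its left, z up, the work surface at z = 0. Lengths are in m, angles in rad, forces in N, time in s.
With the tool pointing down it reaches from about 0.4 to 0.85 m from the base axis. Payload 4.5 kg.
Tool frame: the origin (TCP) lies at the very end of the fingers, on their centre line; the grasp point (between the pads) lies 19 mm behind it (r.pinch_z is the distance from the TCP to the grasp point, in m); x points along the fingers, y is the direction in which the jaws open and shut, and the axes are right-handed (so a half turn about x gives the same grasp; the last joint's range is limited). The gripper opens to 88 mm and grips with 3 to 60 N. Pads are 18 mm wide; open, the fingers measure 123 mm over their backs; the gripper's body (75 mm by 187 mm) begins 45 mm behind the grasp point.
Start: joints at [-1.289, 0.689, -0.195, 1.565, 0.157, 0.902, -0.215], TCP at [0.153, 0.606, 0.239] pointing down, gripper open.
Joint ranges: [-3.01, 3.01], [-0.46, 2.08], [-1.47, 1.51], [0.13, 2.56], [-1, 4.14], [0.04, 2.09], [-2.66, 2.66]. Speed limits (rad/s): [2.57, 2.57, 3.14, 3.14, 3.14, 3.14, 3.14].

## Interface

Orientations are given as a unit quaternion [x, y, z, w].
In Python, from plant import telemetry, cams, job, r gives the robot as it stands.
- The arm moves only by the tool send_rows, never from a script. Its argument "commands" is one flat list of numbers, 7 for each row, row after row: the shift along the world's x, y, z as a fraction of full scale, then the turn, a rotation vector about the world's x, y, z as a fraction of full scale, then the closure, from 0 (fully open) to 1 (shut). In form: [dx, dy, dz, wx, wy, wz, claw, dx, dy, dz, wx, wy, wz, claw, ...]. A call has 1 to 12 rows; each row shifts and turns the pose as measured when the row begins; what a row does not reach is not made up. Full scale, the value 1, is 250 mm for a shift and 90 degrees for a turn. A row lasts 1/10 s, in which the tool goes at most 50 mm and 8.59 degrees, less where a joint would pass 70% of its speed; a pose out of reach is approached as far as the arm can. A call with a number of a shift or a turn outside -1 to 1 is refused whole. A call with a gripper value outside its range is refused whole. The fingers move at their own pace and stop on an object; "newtons" is the grip in N (left out, the last holds). Time passes only in rows, so rows that do not move let the fingers close. It gives the time, the measured TCP pose, the force and the opening at its end, in the units of the state.
- telemetry.get_state(): the state, without advancing time (a new reading comes with each control period).
- cams.snapshot(name): name is "side" or "top"; returns a dict with "image" (480x640x3 uint8, blue, green, red), "intrinsics" (3x3 intrinsics, pixels), "world_to_cam" (4x4, takes a point from world to camera coordinates). Camera axes: x right, y down, z forward; pixel columns grow to the right and rows downward; lengths in m; the calibration is good to about 2 mm. A picture is of the moment at which its call begins. There is no depth.
- job.finish_job(): hands the job in, once; it reports no verdict.
The state is a dict: "clock": time; "q": joint angles; "qd": joint speeds; "joint_torque": joint torques, N m; "tool_pos": TCP position; "eef_rot": TCP orientation; "contact_force": force on the tool from outside, world axes, zero at the start; "moment": the same for the moment, N m; "opening": opening from 0.0 (shut) to 1.0 (fully open).
Only numpy, scipy, OpenCV 4.12 (cv2) and the standard library are available. Lean on these libraries where they do the work, as an engineer would, in place of code of your own. Each camera call takes 0.05 s, during which the arm holds its last target.

## Working session

There is one attempt and no reset: what is moved stays moved. The work goes in short steps, Python scripts to look and compute and a tool call to move; the robot and the scene stay as the last step left them, time stands still between calls to the robot, and variables do not carry over. Pictures are saved under pics/ and viewed, and the job is handed in when it is done.

Besides the shell and the picture viewer there is one more tool, called after "Emit:" as name(argument=value, ...) on one line, values as JSON. send_rows: Moves the arm, as the interface text tells. Its arguments: {"type":"object","properties":{"commands":{"type":"array"},"newtons":{"type":"number"}},"required":["commands"]}

```bash
ls; mkdir -p pics; python3 - <<'E'
from plant import telemetry,cams,job,r
import cv2,pickle
for n in("side","top"):
    s=cams.snapshot(n); cv2.imwrite(f"pics/{n}0.png",s["image"]); pickle.dump(s,open(f"{n}0.pkl","wb"))
    print(n,s["intrinsics"],s["world_to_cam"])
s=telemetry.get_state();print(s, r.pinch_z)
E
```

```text
pics
side [[483.77981203   0.         324.48771852]
 [  0.         483.77981203 241.15237431]
 [  0.           0.           1.        ]] [[ 0.81062823 -0.58552549 -0.00646281 -0.39983374]
 [-0.36311356 -0.49399113 -0.79001349  0.27698791]
 [ 0.45938046  0.64275397 -0.6130554   0.78426809]
 [ 0.          0.          0.          1.        ]]
top [[591.83569145   0.         319.10743652]
 [  0.         591.83569145 236.45727444]
 [  0.           0.           1.        ]] [[ 9.91620758e-04 -9.99983300e-01 -5.69359953e-03  4.92683746e-02]
 [-9.95202560e-01 -4.29837578e-04 -9.78349661e-02  5.41890089e-01]
 [ 9.78308849e-02  5.76330001e-03 -9.95186366e-01  1.59232081e+00]
 [ 0.00000000e+00  0.00000000e+00  0.00000000e+00  1.00000000e+00]]
{'clock': 0.1, 'q': array([-1.28920446,  0.68991648, -0.19450271,  1.56620408,  0.15733206,
        0.90250455, -0.21509169]), 'qd': array([ 9.48513503e-04, -1.99692113e-03, -2.82861859e-04, -2.18905017e-03,
       -7.32083663e-04,  3.06525287e-03,  7.32708080e-05]), 'joint_torque': array([-2.45489005e-03, -5.28501320e+01, -1.27148408e+00, -1.53836882e+01,
       -5.25997009e-02,  1.95162531e-03,  3.82453015e-05]), 'tool_pos': array([0.15321341, 0.60536041, 0.23798916]), 'eef_rot': array([ 0.08677377,  0.70170782, -0.08793273,  0.70167249]), 'contact_force': array([0.28492107, 0.56933305, 0.24271591]), 'moment': array([-0.01305562, -0.00437621,  0.05539721]), 'opening': 1.0013782465340513} 0.0187
```

View pics/side0.png

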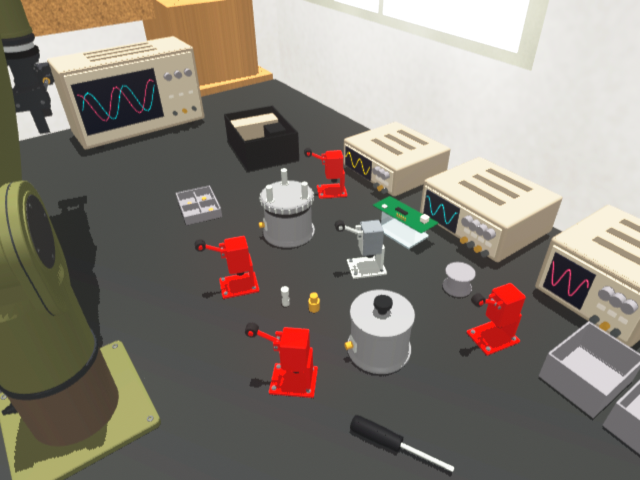

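View pics/top0.png

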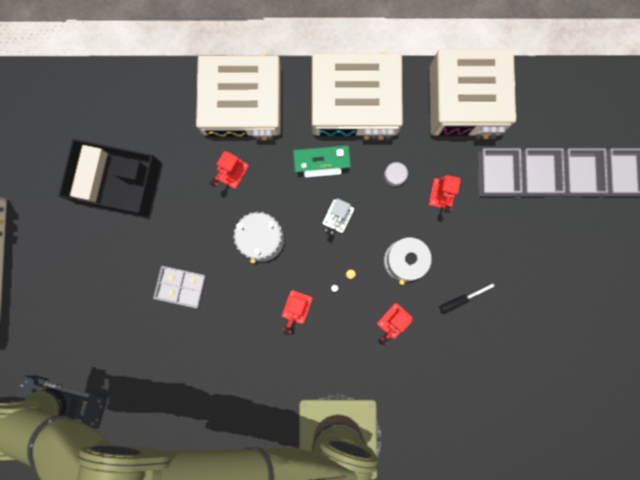

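Side view: the pot with three posts is near (288,210), the grey switch near (370,245) with its roller at about (340,226). Top view: pot near (258,237), switch near (338,216), roller near (329,234). I'll enlarge both.

```bash
python3 - <<'E'
import pickle,cv2,numpy as np
s=pickle.load(open("side0.pkl","rb"))["image"];t=pickle.load(open("top0.pkl","rb"))["image"]
a=cv2.resize(t[180:280,220:360],None,fx=5.7,fy=5.7,interpolation=cv2.INTER_CUBIC)
b=cv2.resize(s[160:285,245:395],None,fx=5,fy=4.8,interpolation=cv2.INTER_CUBIC)
b=cv2.resize(s[160:280,245:395],None,fx=5,fy=5,interpolation=cv2.INTER_CUBIC)
cv2.imwrite("pics/ztop0.png",a);cv2.imwrite("pics/zside0.png",b)
E
```

```text
(no output)
```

View pics/ztop0.png

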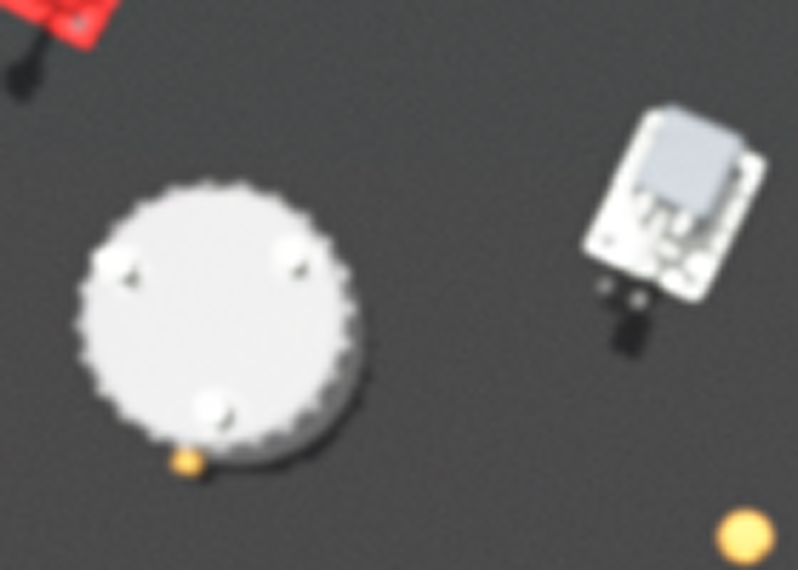

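View pics/zside0.png

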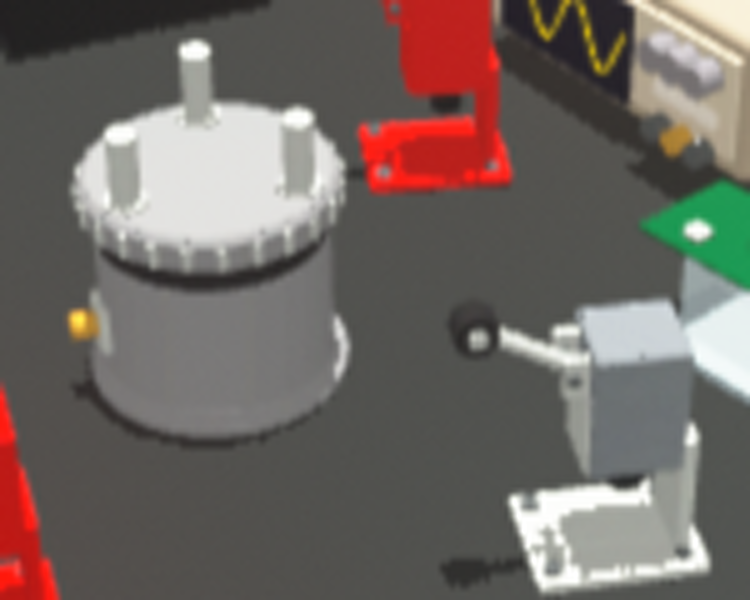

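Zooms: post tops in the top view are at about (240.7,225.6), (271.4,223.9) and (257.4,251.6), and in the side view at (283.8,169.6), (269.4,186.4) and (304.4,183.6). The roller is at about (330,237) in the top view and (340,226) in the side view. Next step is triangulating these.

```bash
cat > h.py <<'E'
import numpy as np,pickle,cv2
def load(n):return pickle.load(open(n,"rb"))
def tri(s,t,ps,pt):
    P=[c["intrinsics"]@c["world_to_cam"][:3] for c in (s,t)]
    X=cv2.triangulatePoints(P[0],P[1],np.array(ps,float).reshape(2,1),np.array(pt,float).reshape(2,1))
    return (X[:3]/X[3]).ravel()
def proj(c,X):
    p=c["intrinsics"]@(c["world_to_cam"][:3]@np.r_[X,1]);return p[:2]/p[2]
def ray(c,p,z):
    R=c["world_to_cam"][:3,:3];t=c["world_to_cam"][:3,3];o=-R.T@t
    d=R.T@np.linalg.inv(c["intrinsics"])@np.r_[p,1];return o+d*(z-o[2])/d[2]
E
python3 - <<'E'
from h import *
s=load("side0.pkl");t=load("top0.pkl")
tops={'a':((269.4,186.4),(240.7,225.6)),'b':((283.8,169.6),(271.4,223.9)),'b2':((283.8,169.6),(240.7,225.6)),'c':((304.4,183.6),(271.4,223.9)),'c2':((304.4,183.6),(257.4,251.6)),'a2':((269.4,186.4),(257.4,251.6)),'r':((340,226),(330.2,237.5))}
for k,(p,q) in tops.items():
    X=tri(s,t,p,q);print(k,X.round(4),(proj(s,X)-p).round(1),(proj(t,X)-q).round(1))
P=[ray(t,q,.146) for q in ((240.7,225.6),(271.4,223.9),(257.4,251.6))]
P=np.array(P);c=P.mean(0);print(P,c,np.hypot(*(P-c)[:,:2].T),np.degrees(np.arctan2((P-c)[:,1],(P-c)[:,0])))
# lid disc outline from top
im=t["image"];g=cv2.cvtColor(im,cv2.COLOR_BGR2GRAY);m=(g>200).astype(np.uint8)
m2=np.zeros_like(m);m2[200:275,225:290]=m[200:275,225:290]
cs,_=cv2.findContours(m2,cv2.RETR_EXTERNAL,cv2.CHAIN_APPROX_NONE);cc=max(cs,key=cv2.contourArea);e=cv2.fitEllipse(cc);print(e,ray(t,e[0],.108))
# switch: bracket & box
for q in((701,300),(583,245),(765,160),(648,110)):
    print(ray(t,(220+q[0]/5.7,180+q[1]/5.7),.0))
# grey box top rectangle
hsv=cv2.cvtColor(im,cv2.COLOR_BGR2HSV)
print(im[205,340],im[215,343],im[212,335], hsv[205,340])
print(proj(t,[0.6,0.05,0.0]))
E
```

```text
a [0.5495 0.2609 0.1023] [ 9.4 -1.3] [-2.6  5.1]
b [0.5429 0.1739 0.1894] [11.2 -1.6] [-3.1  5.7]
b2 [0.5579 0.2479 0.1469] [-0.2  0. ] [ 0.  -0.1]
c [0.5624 0.1701 0.1458] [-0.2  0. ] [ 0.  -0.1]
c2 [0.5185 0.1879 0.1512] [-21.6   0.7] [  6.7 -10.8]
a2 [0.4924 0.2044 0.147 ] [-0.7  0.1] [ 0.2 -0.4]
r [0.5339 0.0173 0.1314] [-4.5  0.4] [ 1.3 -1.9]
[[0.5577483  0.24811688 0.146     ]
 [0.56211962 0.17015283 0.146     ]
 [0.49159216 0.20493869 0.146     ]] [0.53715336 0.20773613 0.146     ] [0.04532942 0.04512005 0.045647  ] [  62.97756748  -56.40426079 -176.48646676]
((257.0325012207031, 235.32508850097656), (43.98320007324219, 45.16428756713867), 26.161867141723633) [0.53675173 0.21056228 0.108     ]
[ 0.55520422 -0.01660385  0.        ]
[0.58222156 0.04100214 0.        ]
[ 0.62419586 -0.04816302  0.        ]
[0.64896459 0.00912856 0.        ]
[223 218 210] [222 216 210] [224 219 212] [102  15 223]
[319.05875881 216.65438415]
```

```bash
python3 - <<'E'
from h import *
s=load("side0.pkl");t=load("top0.pkl")
p=(340,226)
for q in ((329.2,231.4),(329.5,233),(330.2,237.5)):
    X=tri(s,t,p,q);print(X.round(4),(proj(s,X)-p).round(1),(proj(t,X)-q).round(1))
print(ray(s,p,.122),ray(t,(329.2,231.4),.122), ray(t,(326.1,230.5),.122),ray(t,(332.3,232.3),.122))
E1=ray(t,(326.1,230.5),.122)-ray(t,(332.3,232.3),.122);print(np.linalg.norm(E1),np.degrees(np.arctan2(E1[1],E1[0])))
g=cv2.cvtColor(t["image"],cv2.COLOR_BGR2GRAY)
print(g[224:246,320:340])
a=cv2.resize(t["image"][195:250,300:360],None,fx=10,fy=10,interpolation=cv2.INTER_NEAREST)
a=np.clip(a.astype(float)*2,0,255).astype(np.uint8)
cv2.imwrite("pics/zr.png",a)
a=cv2.resize(s["image"][210:250,330:390],None,fx=12,fy=12,interpolation=cv2.INTER_NEAREST)
cv2.imwrite("pics/zr2.png",a)
E
```

```text
[0.5465 0.0224 0.1238] [-1.   0.1] [ 0.3 -0.4]
[0.5432 0.021  0.1258] [-1.9  0.2] [ 0.5 -0.8]
[0.5339 0.0173 0.1314] [-4.5  0.4] [ 1.3 -1.9]
[0.54978624 0.02343137 0.122     ] [0.54558795 0.02311931 0.122     ] [0.54791662 0.03110332 0.122     ] [0.54326012 0.01513816 0.122     ]
0.01663036594881863 73.73982781969666
[[ 75  78 114 172 219 242 252 255 255 255 254 252 246 239 226 215 227 234
  228 198]
 [ 73  74  77  94 128 174 221 249 255 255 254 250 246 243 233 205 192 202
  200 194]
 [ 75  74  73  73  77  94 125 175 213 235 242 245 247 248 243 211 185 188
  187 197]
 [ 74  73  74  74  72  74  78  87 104 141 187 220 240 246 240 213 211 228
  228 217]
 [ 74  74  74  75  77  87  91  78  65  74 105 141 171 190 192 201 238 254
  254 241]
 [ 74  75  74  75  88 111 120  93  65  54  58  66  78  93 113 163 234 255
  255 250]
 [ 74  75  74  76  92 119 125  91  61  55  57  68  72  64  61  97 167 228
  248 250]
 [ 76  76  74  76  81  93  91  71  57  55  75 108 117  86  55  56  89 135
  182 220]
 [ 75  74  73  74  72  71  61  53  50  60  91 135 143 100  61  59  69  79
   98 132]
 [ 74  75  75  7
[... 389 characters left out ...]
  74  75
   76  75]
 [ 74  75  74  74  75  73  72  63  46  40  39  39  43  54  66  75  75  76
   75  73]
 [ 74  73  76  74  74  76  70  54  43  40  39  39  44  59  69  74  72  73
   75  73]
 [ 75  74  74  75  74  73  68  55  43  40  38  41  49  62  72  76  74  74
   74  76]
 [ 75  75  76  74  74  73  71  61  52  47  40  44  55  68  74  74  76  74
   73  76]
 [ 75  75  75  73  75  75  75  70  67  62  54  54  62  72  73  75  74  75
   75  76]
 [ 75  74  75  74  74  75  74  74  75  71  68  68  70  74  76  74  74  75
   75  75]
 [ 74  75  74  73  75  74  74  75  76  75  73  74  76  75  74  76  76  74
   75  76]
 [ 74  74  74  75  73  74  73  74  75  73  74  75  75  75  74  74  73  75
   75  76]]
```

View pics/zr.png

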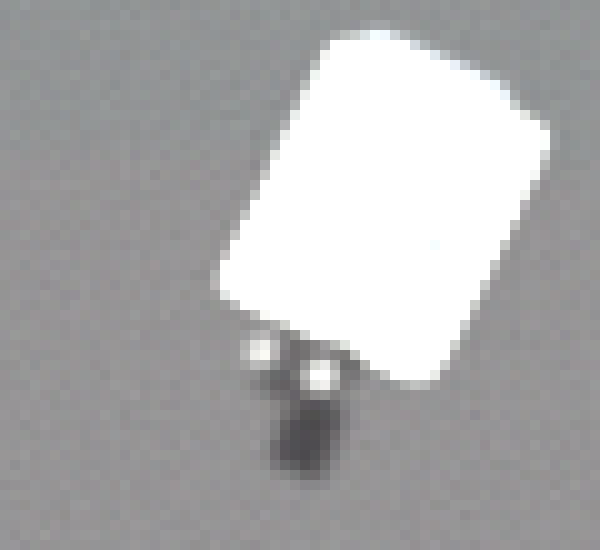

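View pics/zr2.png

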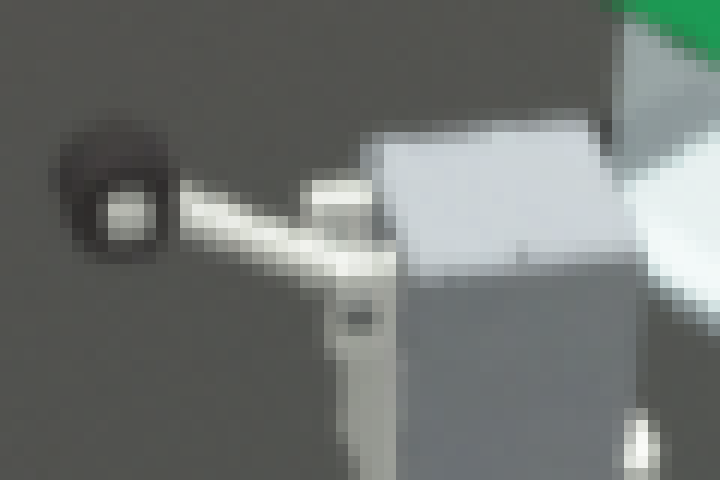

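```bash
python3 - <<'E'
from h import *
s=load("side0.pkl");t=load("top0.pkl")
X=ray(s,(339,274),0);print(X,proj(t,X))
X=tri(s,t,(340.8,227.9),(332.1,232.1));print(X,proj(s,X),proj(t,X))
a=cv2.resize(t["image"][265:355,270:420],None,fx=5,fy=5,interpolation=cv2.INTER_CUBIC)
cv2.imwrite("pics/zr3.png",a)
E
```

```text
[0.5442135  0.01702262 0.        ] [330.89829587 236.55800799]
[0.54415217 0.01527603 0.12436584] [340.24509114 227.95685808] [332.2611402  231.85853312]
```

View pics/zr3.png

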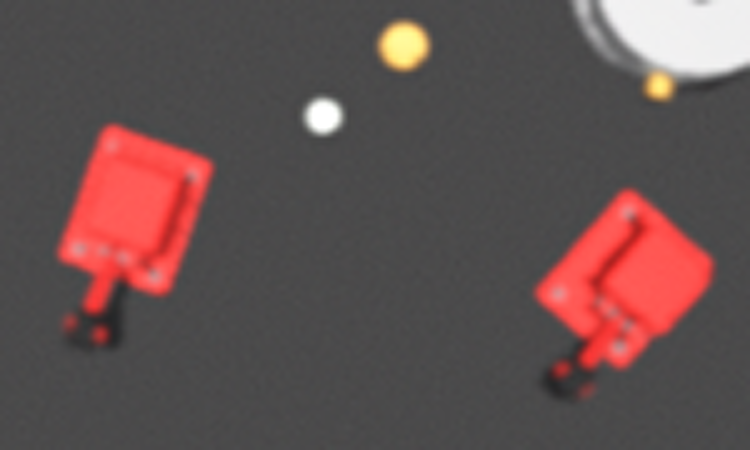

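The two bright dots in the top view are the axle ends (z = 0.124 by triangulation); the darker blob below them is the shadow. Measured points:
- **Pot axis:** about (0.537, 0.208), with post tops at z = 0.146.
- **Roller:** about (0.546, 0.023, 0.123).

These agree with the given sizes, so I'll move above the pot.

Emit:
send_rows(commands=[0.13, -0.115, 0, 0, 0, 0, 0, 0.13, -0.115, 0, 0, 0, 0, 0, 0.13, -0.115, 0, 0, 0, 0, 0, 0.13, -0.115, 0, 0, 0, 0, 0, 0.13, -0.115, 0, 0, 0, 0, 0, 0.13, -0.115, 0, 0, 0, 0, 0, 0.13, -0.115, 0, 0, 0, 0, 0, 0.13, -0.115, 0, 0, 0, 0, 0, 0.13, -0.115, 0, 0, 0, 0, 0, 0.13, -0.115, 0, 0, 0, 0, 0, 0.13, -0.115, 0, 0, 0, 0, 0, 0.0, 0, 0, 0, 0, 0, 0], newtons=20)

```text
clock: 1.3
tool_pos: [0.5173, 0.2715, 0.2334]
eef_rot: [0.082, 0.704, -0.088, 0.7]
contact_force: [-0.2, 0.5, -0.5]
opening: 1.002
```

```bash
cat >> h.py <<'E'
C=np.array([.537,.208])
def st():
    from plant import telemetry
    from scipy.spatial.transform import Rotation as R
    s=telemetry.get_state();M=R.from_quat(s["eef_rot"]).as_matrix();p=s["tool_pos"];F=s["contact_force"]
    rr=p[:2]-C
    print("t",round(s["clock"],2),"p",p.round(4),"q",s["q"].round(2),"xax",M[:,0].round(3),"yang",np.degrees(np.arctan2(M[1,1],M[0,1])).round(1),"open",round(s["opening"],3))
    print("F",F.round(2),"M",s["moment"].round(3),"rad",np.hypot(*rr).round(4),"ang",np.degrees(np.arctan2(rr[1],rr[0])).round(1),"rxF",round(rr[0]*F[1]-rr[1]*F[0],3))
    return s
E
python3 -c "
from h import *;st()"
```

```text
t 1.3 p [0.5173 0.2715 0.2334] q [-0.42  0.65 -0.25  1.69  0.2   0.84  0.57] xax [-0.007 -0.008 -1.   ] yang 76.1 open 1.002
F [-0.24  0.53 -0.48] M [-0.005  0.001  0.011] rad 0.0665 ang 107.3 rxF 0.004
```

Emit:
send_rows(commands=[0.018, -0.01, 0, 0, 0, 0.095, 0, 0.018, -0.01, 0, 0, 0, 0.095, 0, 0.018, -0.01, 0, 0, 0, 0.095, 0, 0.018, -0.01, 0, 0, 0, 0.095, 0, 0.018, -0.01, 0, 0, 0, 0.095, 0, 0.018, -0.01, 0, 0, 0, 0.095, 0, 0.018, -0.01, 0, 0, 0, 0.095, 0, 0.018, -0.01, 0, 0, 0, 0.095, 0, 0.018, -0.01, 0, 0, 0, 0.095, 0, 0, 0, 0, 0, 0, 0, 0])

```text
clock: 2.3
tool_pos: [0.5557, 0.2466, 0.229]
eef_rot: [-0.379, 0.603, 0.368, 0.598]
contact_force: [-0.5, -0.0, -0.1]
opening: 1.001
```

```bash
python3 -c "
from h import *;st()"
```

```text
t 2.3 p [0.5557 0.2466 0.229 ] q [-0.16  0.74 -0.63  1.61  0.52  0.97  1.72] xax [ 0.002 -0.016 -1.   ] yang 153.8 open 1.001
F [-0.52 -0.05 -0.06] M [0.075 0.053 0.032] rad 0.0429 ang 64.1 rxF 0.019
```

Emit:
send_rows(commands=[0.009, 0.006, -0.08, 0, 0, 0, 0.3, 0, 0, -0.08, 0, 0, 0, 0.3, 0, 0, -0.08, 0, 0, 0, 0.3, 0, 0, -0.08, 0, 0, 0, 0.3, 0, 0, 0, 0, 0, 0, 0.3])

```text
clock: 2.8
tool_pos: [0.5556, 0.25, 0.1464]
eef_rot: [-0.373, 0.606, 0.364, 0.601]
contact_force: [-0.1, -0.1, 1.4]
opening: 0.706
```

```bash
python3 -c "
from h import *;st()
from plant import cams
for n in('side','top'):
    s=cams.snapshot(n);i=s['image'];i=i[120:260,200:400] if n=='side' else i[170:290,190:350]
    cv2.imwrite('pics/'+n+'1.png',cv2.resize(i,None,fx=4,fy=4,interpolation=cv2.INTER_CUBIC))
"
```

```text
t 2.8 p [0.5556 0.25   0.1464] q [-0.2   0.84 -0.56  1.68  0.6   0.81  1.63] xax [ 0.    -0.015 -1.   ] yang 152.8 open 0.706
F [-0.13 -0.06  1.37] M [0.019 0.076 0.005] rad 0.046 ang 66.1 rxF 0.004
```

View pics/side1.png

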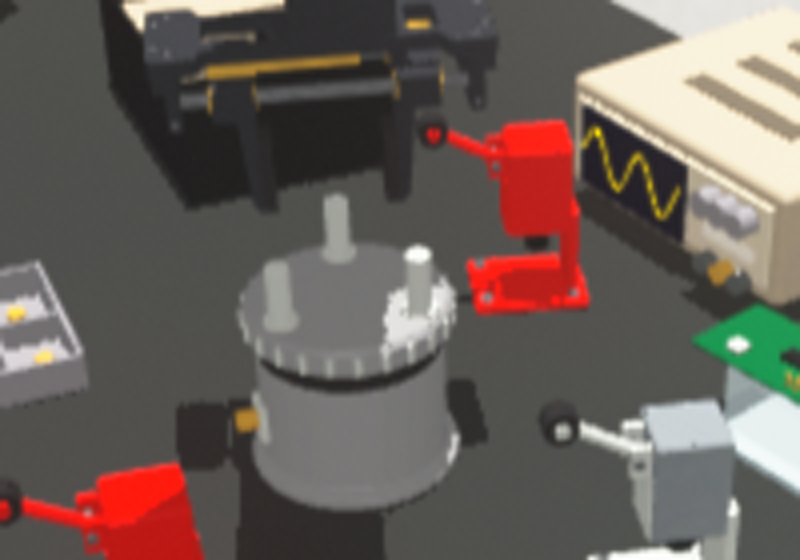

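View pics/top1.png

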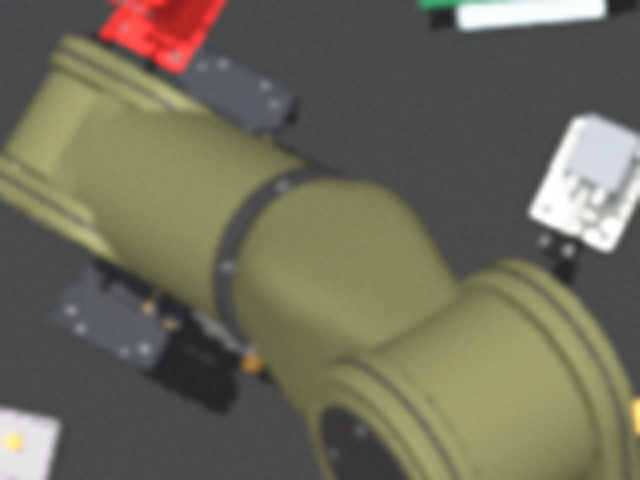

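The fingers straddle the back post: the tips are at (262,205) and (398,190), with the post top between them at (336,197). Descending, then closing.

Emit:
send_rows(commands=[0.01, -0.008, -0.06, 0, 0, 0, 0.3, 0, 0, -0.05, 0, 0, 0, 0.3, 0, 0, 0, 0, 0, 0, 0.3])

```text
clock: 3.2
tool_pos: [0.5612, 0.2504, 0.1221]
eef_rot: [-0.373, 0.603, 0.363, 0.604]
contact_force: [-0.5, -0.5, -0.1]
opening: 0.698
```

```bash
python3 -c "
from h import *;st()"
```

```text
t 3.2 p [0.5612 0.2504 0.1221] q [-0.21  0.87 -0.54  1.69  0.63  0.76  1.61] xax [ 0.008 -0.01  -1.   ] yang 152.7 open 0.698
F [-0.5  -0.5  -0.08] M [0.079 0.071 0.004] rad 0.0488 ang 60.3 rxF 0.009
```

Emit:
send_rows(commands=[-0.01, -0.012, -0.006, 0, 0, 0, 0.5, 0, 0, 0, 0, 0, 0, 0.8, 0, 0, 0, 0, 0, 0, 1, 0, 0, 0, 0, 0, 0, 1, 0, 0, 0, 0, 0, 0, 1, 0, 0, 0, 0, 0, 0, 1], newtons=20)

```text
clock: 3.8
tool_pos: [0.5588, 0.2475, 0.1214]
eef_rot: [-0.372, 0.603, 0.363, 0.605]
contact_force: [-2.4, 1.0, -0.2]
opening: 0.178
```

```bash
python3 -c "
from h import *;st()"
```

```text
t 3.8 p [0.5588 0.2475 0.1214] q [-0.2   0.87 -0.54  1.7   0.63  0.75  1.6 ] xax [ 0.009 -0.009 -1.   ] yang 152.7 open 0.178
F [-2.37  1.02 -0.21] M [0.326 0.618 0.015] rad 0.0451 ang 61.1 rxF 0.116
```

```bash
cat >> h.py <<'E'
def arc(p,n,deg,gain=1.0,w=None,rad=.045):
    # n chords of deg clockwise; printed in units of the moves; first row also corrects radius
    a=np.arctan2(*(p[:2]-C)[::-1]);out=[];cur=p[:2]
    for i in range(n):
        a-=np.radians(deg);nx=C+rad*np.array([np.cos(a),np.sin(a)])
        d=(nx-cur)*gain/.25;cur=nx;out.append((round(d[0],3),round(d[1],3),round(-(deg if w is None else w)/90,3)))
    print(out)
E
python3 -c "
from h import *
arc(np.array([.5588,.2475]),6,5)"
```

```text
[(np.float64(0.013), np.float64(-0.009), -0.056), (np.float64(0.013), np.float64(-0.009), -0.056), (np.float64(0.012), np.float64(-0.01), -0.056), (np.float64(0.011), np.float64(-0.011), -0.056), (np.float64(0.01), np.float64(-0.012), -0.056), (np.float64(0.009), np.float64(-0.013), -0.056)]
```

Emit:
send_rows(commands=[0.013, -0.009, 0, 0, 0, -0.056, 1, 0.013, -0.009, 0, 0, 0, -0.056, 1, 0.012, -0.01, 0, 0, 0, -0.056, 1])

```text
clock: 4.1
tool_pos: [0.5663, 0.2422, 0.1212]
eef_rot: [-0.287, 0.648, 0.28, 0.648]
contact_force: [0.6, -0.7, -0.6]
opening: 0.151
```

```bash
python3 -c "
from h import *
s=st();arc(s['tool_pos'],6,6)"
```

```text
t 4.1 p [0.5663 0.2422 0.1212] q [-0.22  0.86 -0.47  1.68  0.56  0.74  1.42] xax [ 0.004 -0.009 -1.   ] yang 137.2 open 0.151
F [ 0.57 -0.7  -0.6 ] M [0.084 0.038 0.114] rad 0.045 ang 49.4 rxF -0.04
[(np.float64(0.014), np.float64(-0.013), -0.067), (np.float64(0.012), np.float64(-0.014), -0.067), (np.float64(0.011), np.float64(-0.016), -0.067), (np.float64(0.009), np.float64(-0.017), -0.067), (np.float64(0.007), np.float64(-0.017), -0.067), (np.float64(0.005), np.float64(-0.018), -0.067)]
```

Emit:
send_rows(commands=[0.014, -0.013, 0, 0, 0, -0.055, 1, 0.012, -0.014, 0, 0, 0, -0.055, 1, 0.011, -0.016, 0, 0, 0, -0.055, 1, 0.009, -0.017, 0, 0, 0, -0.055, 1, 0.007, -0.017, 0, 0, 0, -0.055, 1])

```text
clock: 4.6
tool_pos: [0.5773, 0.2265, 0.1209]
eef_rot: [-0.134, 0.696, 0.132, 0.693]
contact_force: [-1.0, 2.3, -1.0]
opening: 0.151
```

```bash
python3 -c "
from h import *
s=st();arc(s['tool_pos'],6,6)"
```

```text
t 4.6 p [0.5773 0.2265 0.1209] q [-0.25  0.85 -0.37  1.67  0.43  0.71  1.12] xax [-0.003 -0.004 -1.   ] yang 111.7 open 0.151
F [-0.99  2.33 -1.04] M [0.248 0.132 0.075] rad 0.0443 ang 24.6 rxF 0.112
[(np.float64(0.009), np.float64(-0.016), -0.067), (np.float64(0.005), np.float64(-0.018), -0.067), (np.float64(0.003), np.float64(-0.019), -0.067), (np.float64(0.001), np.float64(-0.019), -0.067), (np.float64(-0.001), np.float64(-0.019), -0.067), (np.float64(-0.003), np.float64(-0.019), -0.067)]
```

Emit:
send_rows(commands=[0.009, -0.016, 0, 0, 0, -0.055, 1, 0.005, -0.018, 0, 0, 0, -0.055, 1, 0.003, -0.019, 0, 0, 0, -0.055, 1, 0.001, -0.019, 0, 0, 0, -0.055, 1, -0.001, -0.019, 0, 0, 0, -0.055, 1, -0.003, -0.019, 0, 0, 0, -0.055, 1])

```text
clock: 5.2
tool_pos: [0.5797, 0.2044, 0.1205]
eef_rot: [0.057, 0.706, -0.052, 0.704]
contact_force: [0.8, 1.0, -3.2]
opening: 0.151
```

```bash
python3 -c "
from h import *
s=st();arc(s['tool_pos'],6,5)"
```

```text
t 5.2 p [0.5797 0.2044 0.1205] q [-0.28  0.83 -0.23  1.69  0.27  0.65  0.76] xax [-0.003  0.007 -1.   ] yang 81.1 open 0.151
F [ 0.8   0.96 -3.2 ] M [ 0.252 -0.199 -0.003] rad 0.0428 ang -4.8 rxF 0.044
[(np.float64(0.007), np.float64(-0.016), -0.056), (np.float64(-0.003), np.float64(-0.015), -0.056), (np.float64(-0.005), np.float64(-0.015), -0.056), (np.float64(-0.006), np.float64(-0.015), -0.056), (np.float64(-0.007), np.float64(-0.014), -0.056), (np.float64(-0.008), np.float64(-0.013), -0.056)]
```

Emit:
send_rows(commands=[0.002, -0.016, -0.002, 0, 0, -0.05, 1, -0.003, -0.015, -0.002, 0, 0, -0.05, 1, -0.005, -0.015, -0.001, 0, 0, -0.05, 1])

```text
clock: 5.5
tool_pos: [0.5774, 0.1951, 0.1198]
eef_rot: [0.144, 0.695, -0.136, 0.692]
contact_force: [-0.0, -0.6, 1.4]
opening: 0.148
```

```bash
python3 -c "
from h import *
s=st();arc(s['tool_pos'],4,5)"
```

```text
t 5.5 p [0.5774 0.1951 0.1198] q [-0.3   0.82 -0.17  1.72  0.2   0.62  0.6 ] xax [-0.002  0.011 -1.   ] yang 67.2 open 0.148
F [-0.   -0.59  1.37] M [-0.036  0.143  0.084] rad 0.0425 ang -17.7 rxF -0.024
[(np.float64(0.004), np.float64(-0.018), -0.056), (np.float64(-0.007), np.float64(-0.014), -0.056), (np.float64(-0.008), np.float64(-0.014), -0.056), (np.float64(-0.009), np.float64(-0.013), -0.056)]
```

Emit:
send_rows(commands=[-0.002, -0.017, -0.001, 0, 0, -0.056, 1, -0.007, -0.015, -0.001, 0, 0, -0.056, 1, -0.008, -0.015, -0.001, 0, 0, -0.056, 1])

```text
clock: 5.8
tool_pos: [0.5718, 0.1853, 0.1196]
eef_rot: [0.237, 0.669, -0.228, 0.666]
contact_force: [-0.5, 0.9, 0.4]
opening: 0.149
```

```bash
python3 -c "
from h import *
s=st();arc(s['tool_pos'],4,5)"
```

```text
t 5.8 p [0.5718 0.1853 0.1196] q [-0.33  0.81 -0.1   1.75  0.11  0.58  0.42] xax [ 0.     0.014 -1.   ] yang 51.6 open 0.149
F [-0.45  0.85  0.37] M [0.005 0.181 0.104] rad 0.0415 ang -33.1 rxF 0.019
[(np.float64(0.002), np.float64(-0.02), -0.056), (np.float64(-0.01), np.float64(-0.012), -0.056), (np.float64(-0.011), np.float64(-0.011), -0.056), (np.float64(-0.012), np.float64(-0.01), -0.056)]
```

Emit:
send_rows(commands=[-0.004, -0.017, -0.001, 0, 0, -0.056, 1, -0.01, -0.014, -0.001, 0, 0, -0.056, 1, -0.011, -0.013, -0.001, 0, 0, -0.056, 1])

```text
clock: 6.1
tool_pos: [0.5645, 0.1779, 0.1195]
eef_rot: [0.327, 0.632, -0.314, 0.629]
contact_force: [1.7, 3.1, -1.2]
opening: 0.144
```

```bash
python3 -c "
from h import *
s=st();arc(s['tool_pos'],4,5)"
```

```text
t 6.1 p [0.5645 0.1779 0.1195] q [-0.36  0.8  -0.03  1.78  0.01  0.55  0.24] xax [ 0.004  0.019 -1.   ] yang 36.2 open 0.144
F [ 1.66  3.07 -1.19] M [ 0.644 -0.244  0.134] rad 0.0407 ang -47.6 rxF 0.134
[(np.float64(-0.001), np.float64(-0.023), -0.056), (np.float64(-0.013), np.float64(-0.009), -0.056), (np.float64(-0.014), np.float64(-0.008), -0.056), (np.float64(-0.014), np.float64(-0.007), -0.056)]
```

Emit:
send_rows(commands=[-0.004, -0.021, -0.001, 0, 0, -0.03, 1, -0.012, -0.012, -0.001, 0, 0, -0.04, 1, -0.013, -0.01, -0.001, 0, 0, -0.05, 1])

```text
clock: 6.4
tool_pos: [0.5603, 0.1757, 0.1197]
eef_rot: [0.39, 0.598, -0.366, 0.597]
contact_force: [4.7, 3.3, -3.3]
opening: 0.151
```

```bash
python3 -c "
from h import *
s=st();arc(s['tool_pos'],4,5)"
```

```text
t 6.4 p [0.5603 0.1757 0.1197] q [-0.38  0.79  0.01  1.81 -0.06  0.51  0.12] xax [ 0.017  0.029 -0.999] yang 25.4 open 0.151
F [ 4.74  3.31 -3.27] M [ 0.419 -0.693  0.136] rad 0.0398 ang -54.2 rxF 0.23
[(np.float64(-0.001), np.float64(-0.026), -0.056), (np.float64(-0.014), np.float64(-0.007), -0.056), (np.float64(-0.014), np.float64(-0.006), -0.056), (np.float64(-0.015), np.float64(-0.005), -0.056)]
```

Emit:
send_rows(commands=[-0.018, -0.016, 0, 0, 0, 0, 1, -0.02, -0.015, 0, 0, 0, 0, 1])

```text
clock: 6.6
tool_pos: [0.5573, 0.1747, 0.1204]
eef_rot: [0.394, 0.596, -0.359, 0.601]
contact_force: [9.5, 6.9, -12.3]
opening: 0.15
```

```bash
python3 -c "
from h import *
s=st()
P=np.array([[.5588,.2475],[.5663,.2422],[.5773,.2265],[.5797,.2044],[.5774,.1951],[.5718,.1853],[.5645,.1779],[.5603,.1757]])
A=np.c_[2*P,np.ones(len(P))];x=np.linalg.lstsq(A,(P**2).sum(1),rcond=None)[0];print(x[:2],np.sqrt(x[2]+x[0]**2+x[1]**2))"
```

```text
t 6.6 p [0.5573 0.1747 0.1204] q [-0.37  0.78  0.    1.84 -0.06  0.47  0.13] xax [ 0.033  0.039 -0.999] yang 25.6 open 0.15
F [  9.49   6.92 -12.32] M [ 1.06  -1.768 -0.094] rad 0.039 ang -58.6 rxF 0.457
[0.53877625 0.21093951] 0.0416310759468312
```

```bash
python3 -c "
from h import *
from plant import cams
for n in('side','top'):
    s=cams.snapshot(n);pickle.dump(s,open(n+'2.pkl','wb'));i=s['image'];i=i[120:260,200:400] if n=='side' else i[170:290,190:350]
    cv2.imwrite('pics/'+n+'2.png',cv2.resize(i,None,fx=4,fy=4,interpolation=cv2.INTER_CUBIC))
"
```

```text
(no output)
```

View pics/side2.png

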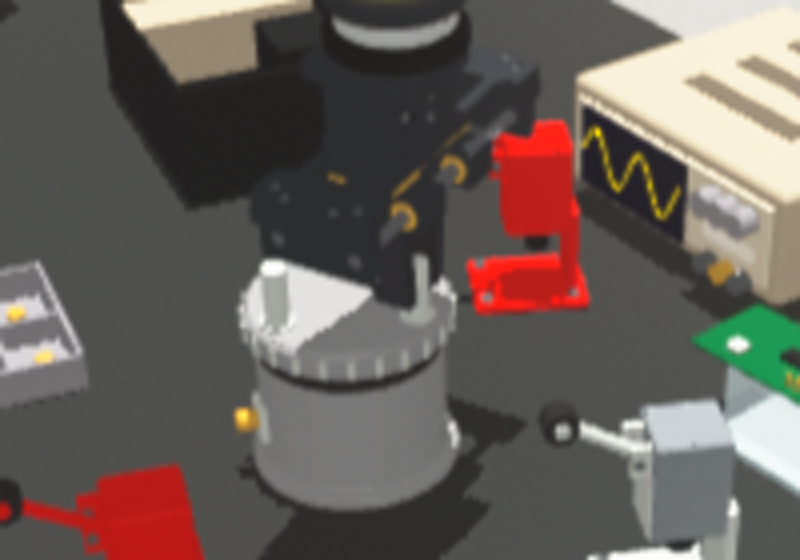

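View pics/top2.png

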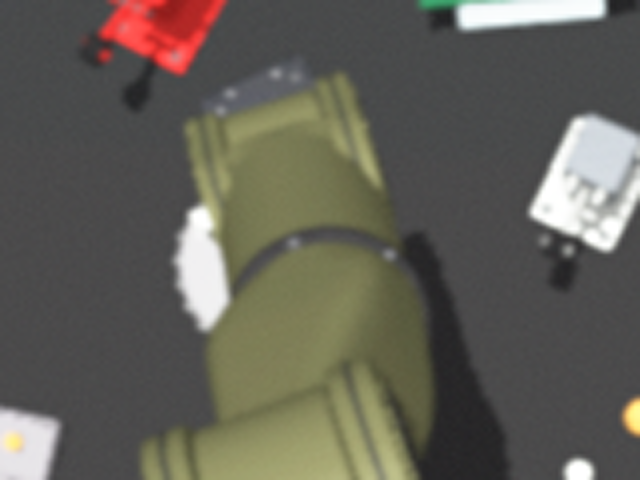

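```bash
python3 -c "
from h import *
s=load('side2.pkl');t=load('side0.pkl')
for c,p,z in((t,(269.4,186.4),.145),(s,(200+273/4,120+266/4),.143),(t,(283.8,169.6),.145),(t,(304.4,183.6),.145)):
    X=ray(c,p,z);print(X,np.hypot(*(X[:2]-C)),np.degrees(np.arctan2(X[1]-C[1],X[0]-C[0])))
a=cv2.resize(s['image'][170:220,250:330],None,fx=10,fy=10,interpolation=cv2.INTER_CUBIC);cv2.imwrite('pics/z2.png',a)
a=cv2.resize(t['image'][160:220,250:330],None,fx=10,fy=10,interpolation=cv2.INTER_CUBIC);cv2.imwrite('pics/z20.png',a)
"
```

```text
[0.49532681 0.2065975  0.145     ] 0.04169678193128458 -178.07245086501845
[0.49464505 0.21066152 0.143     ] 0.04243849452123789 176.40434644275498
[0.55992668 0.25069895 0.145     ] 0.04846475744988374 61.766971580824936
[0.56337602 0.17095778 0.145     ] 0.04547329050906701 -54.54712063245633
```

View pics/z2.png

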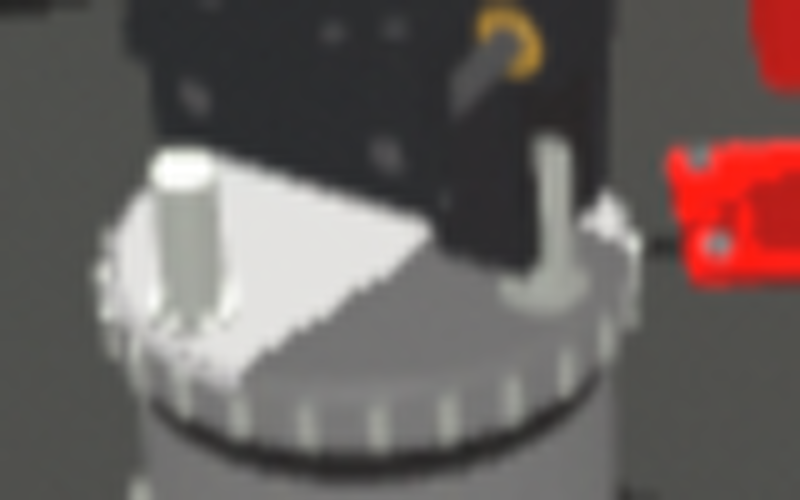

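View pics/z20.png

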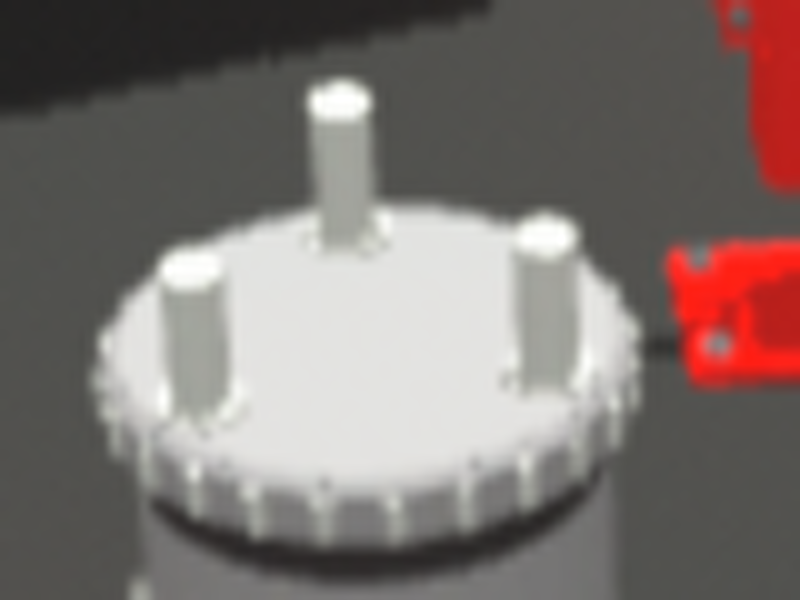

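The lid has turned about 120–124°, with the post near the pad edge and the tool tilted about 3°. I'll open, straighten, centre on the post and grip again.

Emit:
send_rows(commands=[0, 0, 0, 0, 0, 0, 0.6, 0, 0, 0, 0, 0, 0, 0.6, 0, 0, 0, -0.025, 0.021, 0, 0.6, 0, 0, 0, 0, 0, 0, 0.6])

```text
clock: 7.1
tool_pos: [0.5575, 0.1747, 0.1204]
eef_rot: [0.376, 0.599, -0.377, 0.598]
contact_force: [-0.3, 1.2, 0.0]
opening: 0.395
```

```bash
python3 -c "
from h import *
s=st()"
```

```text
t 7.1 p [0.5575 0.1747 0.1204] q [-0.4   0.8   0.04  1.8  -0.05  0.55  0.11] xax [-0.001 -0.001 -1.   ] yang 25.6 open 0.395
F [-0.32  1.21  0.02] M [-0.054  0.051  0.008] rad 0.0392 ang -58.3 rxF 0.014
```

Emit:
send_rows(commands=[0.003, -0.025, -0.006, 0, 0, -0.04, 0.6, 0, 0, 0, 0, 0, 0, 0.6, 0, 0, 0, 0, 0, 0, 1, 0, 0, 0, 0, 0, 0, 1, 0, 0, 0, 0, 0, 0, 1], newtons=30)

```text
clock: 7.6
tool_pos: [0.5601, 0.1686, 0.1195]
eef_rot: [0.397, 0.586, -0.393, 0.588]
contact_force: [7.0, 3.4, -5.5]
opening: 0.148
```

```bash
python3 -c "
from h import *
s=st()"
```

```text
t 7.6 p [0.5601 0.1686 0.1195] q [-0.4   0.8   0.05  1.8  -0.07  0.54  0.08] xax [ 0.005  0.003 -1.   ] yang 22.1 open 0.148
F [ 6.97  3.44 -5.54] M [ 0.685 -1.519 -0.059] rad 0.0457 ang -59.6 rxF 0.355
```

Emit:
send_rows(commands=[-0.018, -0.011, 0, 0, 0, -0.03, 1, -0.02, -0.011, 0, 0, 0, -0.03, 1])

```text
clock: 7.8
tool_pos: [0.5571, 0.1673, 0.1198]
eef_rot: [0.428, 0.564, -0.415, 0.571]
contact_force: [7.5, 3.3, -10.0]
opening: 0.148
```

```bash
python3 -c "
from h import *
s=st()"
```

```text
t 7.8 p [0.5571 0.1673 0.1198] q [-0.41  0.79  0.07  1.83 -0.1   0.5   0.02] xax [ 0.02   0.009 -1.   ] yang 16.8 open 0.148
F [ 7.55  3.35 -9.99] M [ 0.499 -1.333  0.062] rad 0.0454 ang -63.8 rxF 0.374
```

Emit:
send_rows(commands=[-0.022, -0.011, -0.004, 0, 0.012, -0.04, 1, -0.024, -0.01, -0.004, 0, 0.012, -0.04, 1])

```text
clock: 8.0
tool_pos: [0.5526, 0.1652, 0.1188]
eef_rot: [0.46, 0.543, -0.453, 0.536]
contact_force: [7.0, 1.4, -0.6]
opening: 0.151
```

```bash
python3 -c "
from h import *
s=st()"
```

```text
t 8.0 p [0.5526 0.1652 0.1188] q [-0.42  0.8   0.09  1.83 -0.16  0.52 -0.05] xax [-0.001  0.014 -1.   ] yang 9.5 open 0.151
F [ 6.98  1.39 -0.57] M [ 0.31  -1.337  0.173] rad 0.0456 ang -70.0 rxF 0.321
```

Emit:
send_rows(commands=[-0.025, -0.008, -0.002, 0, 0.008, -0.035, 1, -0.024, -0.007, -0.002, 0, 0.008, -0.02, 1])

```text
clock: 8.2
tool_pos: [0.5485, 0.1644, 0.1191]
eef_rot: [0.483, 0.526, -0.477, 0.512]
contact_force: [8.4, 2.8, -6.2]
opening: 0.146
```

```bash
python3 -c "
from h import *
s=st()"
```

```text
t 8.2 p [0.5485 0.1644 0.1191] q [-0.42  0.79  0.1   1.83 -0.19  0.52 -0.1 ] xax [-0.008  0.02  -1.   ] yang 4.5 open 0.146
F [ 8.4   2.78 -6.22] M [ 0.247 -1.785  0.081] rad 0.0451 ang -75.2 rxF 0.398
```

Total torque reads about 0.48–0.50 N m, and by angle the lid is about 21° past gasket contact (about 0.53 N m). I'll release and lift.

Emit:
send_rows(commands=[0, 0, 0, 0, 0, 0, 1, 0, 0, 0, 0, 0, 0, 0.7, 0, 0, 0, 0, 0, 0, 0.6, 0, 0, 0, 0, 0, 0, 0.6, 0, 0, 0.08, 0, 0, 0, 0.6, 0, 0, 0.12, 0, 0, 0, 0.6, 0, 0, 0.12, 0, 0, 0, 0.6, 0, 0, 0.08, 0, 0, 0, 0.6, 0, 0, 0, 0, 0, 0, 0.6])

```text
clock: 9.1
tool_pos: [0.5443, 0.164, 0.2214]
eef_rot: [0.48, 0.529, -0.478, 0.511]
contact_force: [-0.4, 0.0, 0.7]
opening: 0.4
```

```bash
python3 -c "
from h import *
s=st()"
```

```text
t 9.1 p [0.5443 0.164  0.2214] q [-0.45  0.64  0.15  1.76 -0.16  0.76 -0.13] xax [-0.016  0.019 -1.   ] yang 4.7 open 0.4
F [-0.44  0.02  0.72] M [-0.149  0.02   0.019] rad 0.0446 ang -80.6 rxF -0.019
```

Emit:
send_rows(commands=[0.001, -0.071, 0, -0.012, -0.01, 0, 1, 0.001, -0.071, 0, 0, 0, 0.086, 1, 0.001, -0.071, 0, 0, 0, 0.086, 1, 0.001, -0.071, 0, 0, 0, 0.086, 1, 0.001, -0.071, 0, 0, 0, 0.086, 1, 0.001, -0.071, 0, 0, 0, 0.086, 1, 0.001, -0.071, 0, 0, 0, 0.086, 1, 0.001, -0.071, 0, 0, 0, 0.086, 1, 0, 0, 0, 0, 0, 0.086, 1, 0, 0, 0, 0, 0, 0, 1])

```text
clock: 10.1
tool_pos: [0.5333, 0.0045, 0.2084]
eef_rot: [0.12, 0.699, -0.136, 0.692]
contact_force: [1.0, -0.3, -0.3]
opening: 0.003
```

```bash
python3 -c "
from h import *
from plant import cams
s=st()
for n in('side','top'):
    s=cams.snapshot(n);pickle.dump(s,open(n+'3.pkl','wb'));i=s['image'];i=i[120:270,220:400] if n=='side' else i[170:290,210:370]
    cv2.imwrite('pics/'+n+'3.png',cv2.resize(i,None,fx=4,fy=4,interpolation=cv2.INTER_CUBIC))
"
```

```text
t 10.1 p [0.5333 0.0045 0.2084] q [ 0.01  0.62 -0.18  1.86  0.19  0.7   0.91] xax [-0.015 -0.02  -1.   ] yang 69.1 open 0.003
F [ 1.03 -0.29 -0.27] M [-0.011 -0.005  0.031] rad 0.2036 ang -91.1 rxF 0.211
```

View pics/side3.png

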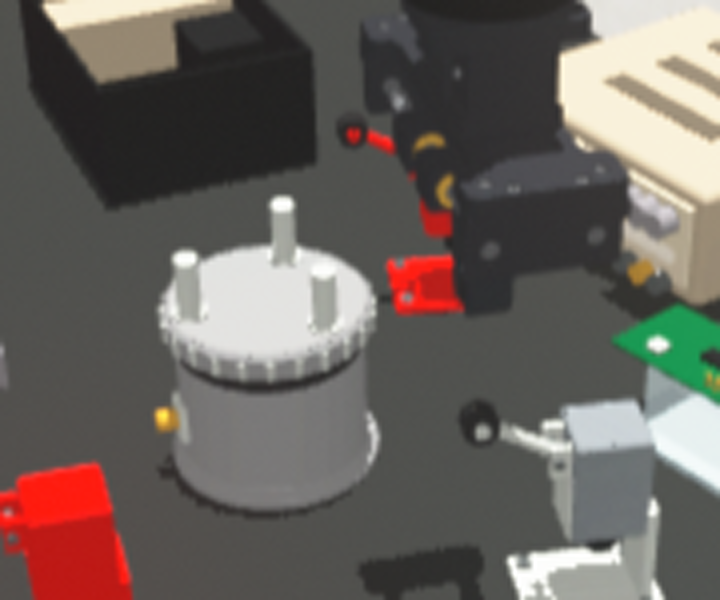

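View pics/top3.png

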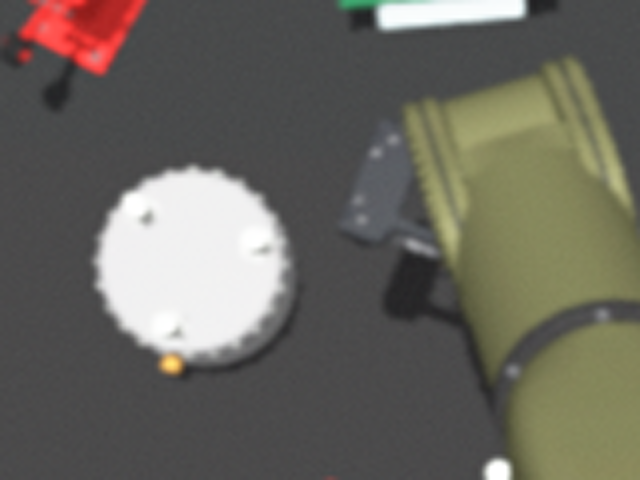

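```bash
python3 -c "
from h import *
t=load('top3.pkl');s=load('side3.pkl')
P=np.array([ray(t,(210+a/4,170+b/4),.142) for a,b in((136,204),(257,238),(166,322))]);c=P.mean(0);print(c)
print(np.hypot(*(P-c)[:,:2].T),np.degrees(np.arctan2((P-c)[:,1],(P-c)[:,0])))
for q,p in(((136,204),(282,204)),((257,238),(323,270)),((166,322),(185,258))):
    print(tri(s,t,(220+p[0]/4,120+p[1]/4),(210+q[0]/4,170+q[1]/4)))
g=cv2.cvtColor(t['image'],cv2.COLOR_BGR2GRAY)
for n in (0,3):
    t=load(f'top{n}.pkl')
    a=cv2.resize(t['image'][205:265,225:290],None,fx=9,fy=9,interpolation=cv2.INTER_CUBIC);a=np.clip((a.astype(float)-160)*2.7,0,255).astype(np.uint8);cv2.imwrite(f'pics/zz{n}.png',a)
"
```

```text
[0.5376478  0.20797448 0.142     ]
[0.0458338  0.04609206 0.04473357] [ 45.06912142 -76.69349079 163.89883709]
[0.57039438 0.24010453 0.14254312]
[0.54809118 0.16284586 0.14453598]
[0.49477106 0.2201072  0.14340436]
```

View pics/zz3.png

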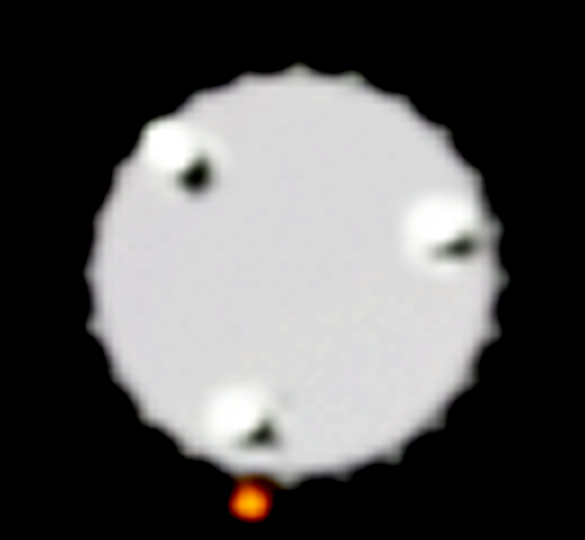

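View pics/zz0.png

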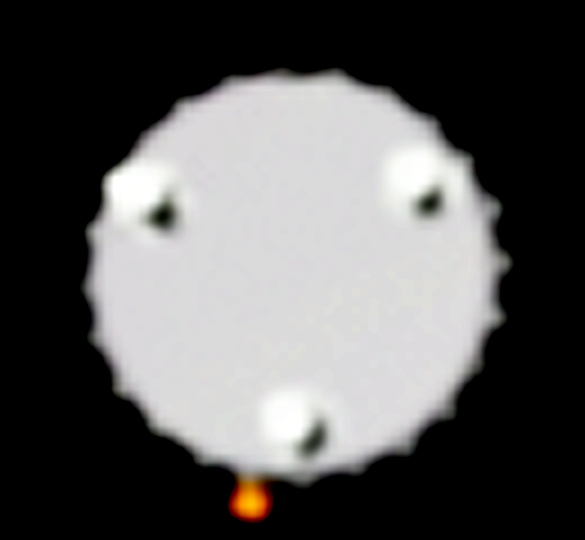

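The lid turned 139° in total and dropped about 2–3 mm (post tops now at z ≈ 0.1435), as expected for snug. Now I'll align the closed fingers over the roller.

Emit:
send_rows(commands=[0.02, 0.04, 0, 0.013, -0.01, 0, 1, 0.019, 0.038, -0.04, 0, 0, 0, 1, 0, 0, -0.04, 0, 0, 0, 1, 0, 0, -0.04, 0, 0, 0, 1, 0, 0, 0, 0, 0, 0, 1])

```text
clock: 10.7
tool_pos: [0.5435, 0.0288, 0.1749]
eef_rot: [0.131, 0.695, -0.129, 0.695]
contact_force: [0.8, 0.5, 0.8]
opening: 0.009
```

```bash
python3 -c "
from h import *
from plant import cams
s=st()
for n in('side',):
    s=cams.snapshot(n);i=s['image'];i=i[120:270,260:440]
    cv2.imwrite('pics/'+n+'4.png',cv2.resize(i,None,fx=4,fy=4,interpolation=cv2.INTER_CUBIC))
"
```

```text
t 10.7 p [0.5435 0.0288 0.1749] q [-0.03  0.67 -0.18  1.88  0.19  0.61  0.88] xax [ 0.002  0.003 -1.   ] yang 68.9 open 0.009
F [0.82 0.5  0.85] M [-0.016 -0.009 -0.033] rad 0.1793 ang -87.9 rxF 0.15
```

View pics/side4.png

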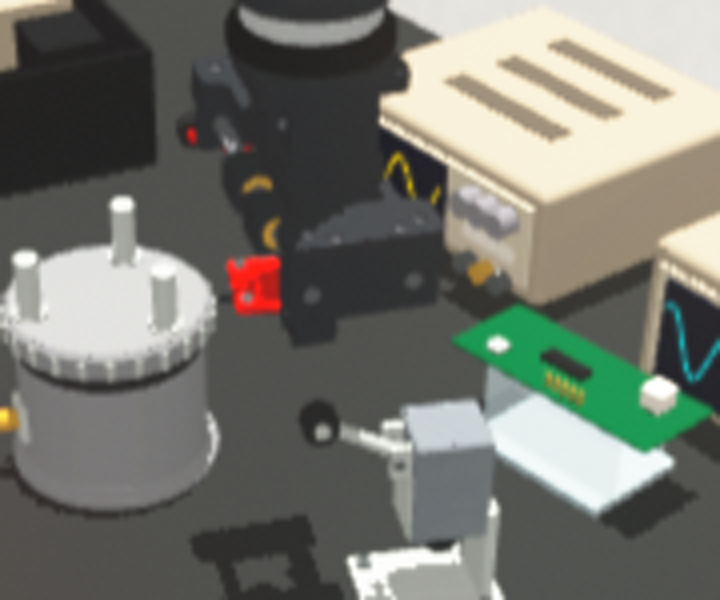

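Emit:
send_rows(commands=[0, -0.018, -0.06, 0, 0, 0, 1, 0, 0, -0.06, 0, 0, 0, 1, 0, 0, -0.04, 0, 0, 0, 1])

```text
clock: 11.05
tool_pos: [0.5454, 0.0241, 0.1357]
eef_rot: [0.131, 0.693, -0.129, 0.697]
contact_force: [0.6, -0.1, 0.1]
opening: 0.004
```

```bash
python3 -c "
from h import *
s=st()"
```

```text
t 11.05 p [0.5454 0.0241 0.1357] q [-0.03  0.74 -0.16  1.91  0.21  0.51  0.87] xax [ 0.007  0.003 -1.   ] yang 68.8 open 0.004
F [ 0.62 -0.05  0.11] M [ 0.016  0.047 -0.023] rad 0.1841 ang -87.4 rxF 0.113
```

Emit:
send_rows(commands=[-0.008, 0.002, -0.025, 0, 0, 0, 1, 0, 0, -0.025, 0, 0, 0, 1, 0, 0, -0.025, 0, 0, 0, 1])

```text
clock: 11.35
tool_pos: [0.5406, 0.0259, 0.1162]
eef_rot: [0.131, 0.695, -0.128, 0.695]
contact_force: [-3.4, 0.9, 4.4]
opening: 0.007
```

```bash
python3 -c "
from h import *
from plant import cams
s=st()
s=cams.snapshot('side');i=s['image'];i=i[170:270,300:420]
cv2.imwrite('pics/side5.png',cv2.resize(i,None,fx=6,fy=6,interpolation=cv2.INTER_CUBIC))
"
```

```text
t 11.35 p [0.5406 0.0259 0.1162] q [-0.04  0.77 -0.15  1.93  0.22  0.46  0.86] xax [ 0.002  0.004 -1.   ] yang 68.9 open 0.007
F [-3.36  0.94  4.4 ] M [0.333 0.876 0.002] rad 0.1821 ang -88.9 rxF -0.608
```

View pics/side5.png

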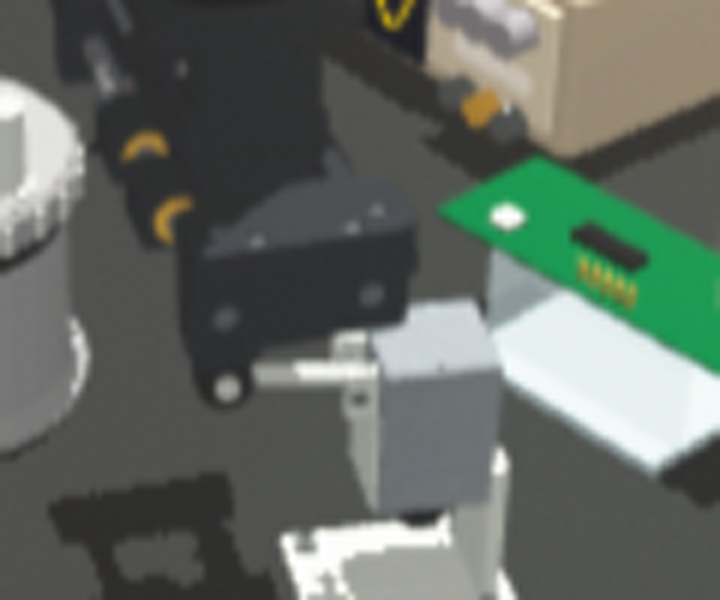

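The roller is pushed down to about a level arm, at (227,388) in the crop. The force is 4.4 N, with contact at the fingertip only. I'll go about 6–7 mm further, then lift off.

Emit:
send_rows(commands=[-0.002, 0.001, -0.022, 0, 0, 0, 1, 0, 0, -0.018, 0, 0, 0, 1])

```text
clock: 11.6
tool_pos: [0.539, 0.0267, 0.1057]
eef_rot: [0.131, 0.695, -0.128, 0.695]
contact_force: [-4.7, 2.3, 5.7]
opening: 0.003
```

```bash
python3 -c "
from h import *
from plant import cams
s=st()
s=cams.snapshot('side');i=s['image'];i=i[170:270,300:420]
cv2.imwrite('pics/side6.png',cv2.resize(i,None,fx=6,fy=6,interpolation=cv2.INTER_CUBIC))
st()"
```

```text
t 11.6 p [0.539  0.0267 0.1057] q [-0.05  0.78 -0.14  1.93  0.22  0.44  0.85] xax [-0.     0.004 -1.   ] yang 68.9 open 0.003
F [-4.72  2.27  5.65] M [ 0.31   0.922 -0.035] rad 0.1813 ang -89.4 rxF -0.852
t 11.65 p [0.539  0.0267 0.1052] q [-0.05  0.78 -0.14  1.93  0.23  0.44  0.85] xax [-0.     0.004 -1.   ] yang 68.9 open 0.001
F [-2.82  2.03  5.31] M [0.259 0.781 0.061] rad 0.1813 ang -89.4 rxF -0.508
```

View pics/side6.png

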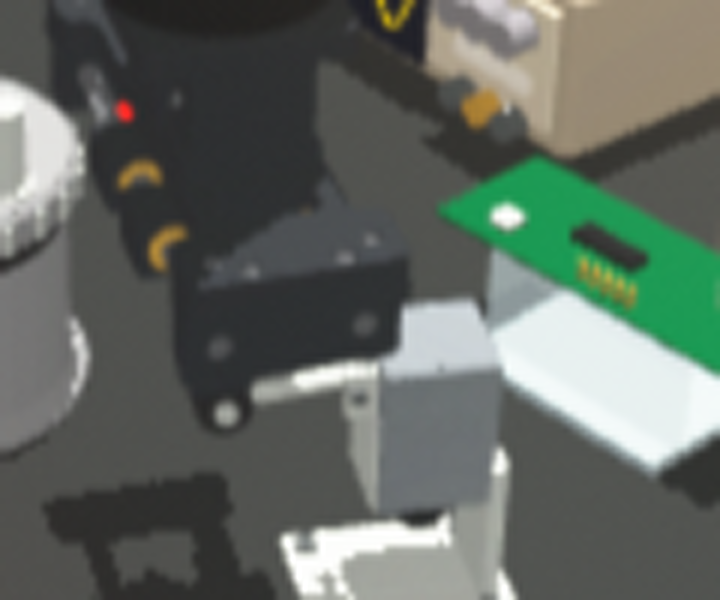

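The arm now slants below level: the axle cap is at side-image row 238.8, from 227.9 before, and the tip is about 26 mm below first contact. That is past the click at 17 mm and short of the 28 mm stop. Lifting off.

Emit:
send_rows(commands=[0, 0, 0.04, 0, 0, 0, 1, 0, 0, 0.06, 0, 0, 0, 1, 0, 0, 0.1, 0, 0, 0, 1, 0, 0, 0.12, 0, 0, 0, 1, -0.05, -0.1, 0.12, 0, 0, 0, 1, -0.05, -0.15, 0.05, 0, 0, 0, 1, -0.05, -0.15, 0, 0, 0, 0, 1, -0.05, -0.15, 0, 0, 0, 0, 1, -0.05, -0.15, 0, 0, 0, 0, 1, 0, 0, 0, 0, 0, 0, 1])

```text
clock: 12.65
tool_pos: [0.4862, -0.1592, 0.2429]
eef_rot: [0.131, 0.683, -0.13, 0.706]
contact_force: [-0.2, 0.4, 0.7]
opening: 0.003
```

```bash
python3 -c "
from h import *
from plant import cams
s=st()
for n in('side','top'):
    s=cams.snapshot(n);pickle.dump(s,open(n+'7.pkl','wb'));cv2.imwrite('pics/'+n+'7.png',s['image'])
"
```

```text
t 12.65 p [ 0.4862 -0.1592  0.2429] q [ 0.38  0.53 -0.24  1.93  0.19  0.68  1.23] xax [ 0.032 -0.004 -0.999] yang 68.7 open 0.003
F [-0.15  0.38  0.68] M [-0.008  0.062  0.024] rad 0.3707 ang -97.9 rxF -0.076
```

View pics/side7.png

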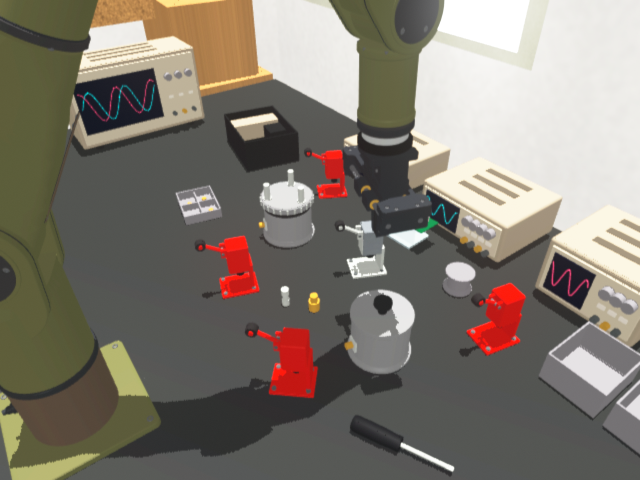

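View pics/top7.png

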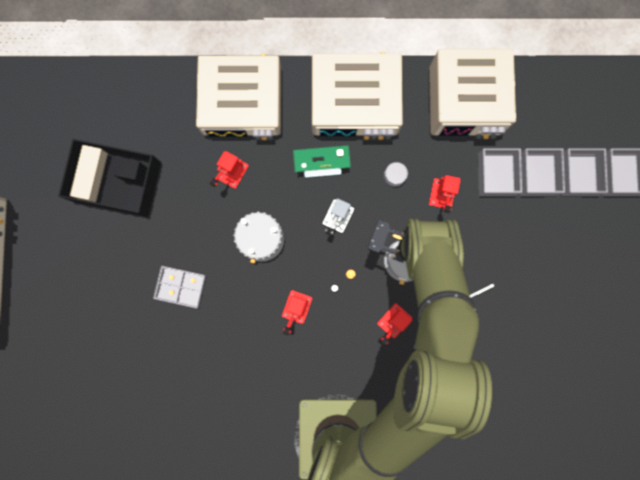

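```bash
python3 -c "
from h import *
t=load('top7.pkl');t3=load('top3.pkl')
print('lid diff',np.abs(t['image'][205:265,225:290].astype(int)-t3['image'][205:265,225:290]).max())
t0=load('side0.pkl');t7=load('side7.pkl')
print('roller diff',np.abs(t7['image'][215:240,330:358].astype(int)-t0['image'][215:240,330:358]).max())
from plant import job
print(job.finish_job())"
```

```text
lid diff 5
roller diff 11
the job is handed in; nothing more can be done
None
```

The pot lid is turned down to snug, and the interlock roller was pushed past its click and has sprung back. I handed the job in at about 12.7 s.

- **Lid:** I gripped one post and turned the lid clockwise, regripping once near the gasket. The pictures show about 139° of rotation, and the post tops dropped from about z = 0.146 to 0.1435.
- **Tightness:** The last two torque readings were 0.49 and 0.48 N m. The angle past gasket contact suggests about 0.48–0.55 N m. The readings are noisy: they dipped slightly as the angle still grew, so some of that range lies below the 0.5–0.55 aim. All of it is inside the snug range (0.40–0.70 N m).
- **Switch:** The closed fingertips pushed the roller down about 26 mm; it clicks at about 17 mm and stops at 28 mm. The force was about 5.7 N upward on the tool, with roughly 5 N sideways. I did not detect the click itself, only the depth.
- **Last checks:** The roller region matches the first picture and the lid has not moved since it was released, both to within image noise. The other bench items look undisturbed by eye, though the arm hid part of the second drum and the screwdriver in the top view. The gripper was clear, about 0.24 m above the bench, touching nothing.

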